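# Make up a mixing kit and a microscopy kit

## Task

Make up the two kits from the stock standing between the trays. In the tray with the two-rail dish stand, lay the white stirring bar flat on the tray floor in the middle of the channel between the rails, with the petri dish (the one from the stock) level and centred on the rails over it, and stand the brown jar upright in that tray's round seat. In the other tray stand the small oil vial upright in the round seat and the cover-glass box flat in the square seat, and leave the timer where it lies.

Things in the scene. Friction and masses are not known exactly. Their poses are not given: they have to be found in the camera images.
- mixing_tray: Fixed tray 130(x) x 180(y) mm, rim 12 high, floor 5 above bench; origin: centre of underside. Grey dish stand at x 0, y +42: two rails along x, 64 long, 11 wide, tops 18 above bench, channel 46 wide between them, open at both x ends; outer lips 5 higher, 68 apart inside. Bar lies under dish, its length along tray y. Jar seat at x 0, y -48: ring, inner diameter 60, wall 3, 6 high over the floor.
- microscopy_tray: Fixed tray 130(x) x 180(y) mm, rim 12 high, floor 5 above bench; origin: centre of underside. Grey seats: at x 0, y +45 a ring for the vial, inner diameter 34, wall 3; at x 0, y -45 a square one for the box, inside 38(x) x 42(y), wall 3. Both are 6 high over the tray floor and open down to it.
- stir_bar: white plastic stirring bar lying flat, 9 (x) x 36 (y) x 9 mm high; origin at the centre of its underside, y along its length. About 15 g.
- dish: closed clear petri dish with its lid fixed, a disc 60 mm in diameter and 16 mm high with a pinkish filling; origin at the centre of its underside, z up. About 30 g.
- jar: brown jar with a black lid, 50 mm in diameter, 80 mm high; grip the brown body, which is firm up to 60 mm. Origin at the centre of its underside, z up. About 120 g.
- oil_vial: small upright vial of clear glass with a black screw cap, 24 mm in diameter, 63 mm high; origin at the centre of its underside, z up. About 30 g.
- cover_box: small pale carton of cover glasses, 26 (x) x 30 (y) x 22 mm high; origin at the centre of its underside, z up. About 30 g.
- timer: white square bench timer with a display and three buttons, 64 x 64 x 21 mm, lying loose among the stock; not part of any kit and to be left alone. Origin at the centre of its underside.
Mind the look-alikes: they are no part of the job. Several things look just like the jar: the one meant starts farthest from the robot's base.

How it is judged:
By the outcome, as a careful person would: the job done as asked, in the order asked, and still so for the second after the job is handed in, with the robot touching nothing.
It also fails if it takes over 120 s, if anything falls off the work surface, if the arm or the gripper's body presses on something with over 40 N, if the wrist force passes 120 N, or if a joint passes its speed limit or range.

## Robot

A 7-joint arm with a two-finger parallel gripper is mounted at the origin on a cart in front of the work surface, level with it; the furniture and walls round the work are solid. World frame = base frame: x ahead of the robot, y to its left, z up, the work surface at z = 0. Lengths are in m, angles in degrees, forces in N, time in s.
With the tool pointing down it reaches from about 0.375 to 0.925 m from the base axis. Payload 3.1 kg.
Tool frame: the origin (TCP) lies at the very end of the fingers, on their centre line; the grasp point (between the pads) lies 19 mm behind it; z points along the fingers, y is the line along which they close (so a half turn about z gives the same grasp; the last joint's range is limited). The gripper opens to 85 mm and grips with 20 to 120 N. Pads are 22 mm wide; open, the fingers measure 114 mm over their backs; the gripper's body (76 mm by 85 mm) begins 54 mm behind the grasp point. The pads swing forward as they close: fully open they stand 13 mm farther back than shut.
Start: joints at [-73.384, 21.939, 2.515, 91.553, -1.026, 66.532, -2.859], TCP at [0.246, 0.602, 0.231] pointing down, gripper open.
Joint ranges: [-149.38, 149.38], [-23.57, 123.04], [-84.95, 90], [0, 143.3], [-89.99, 269.99], [3.08, 112.72], [-163.45, 163.45]. Speed limits (degrees/s): [159.86, 159.86, 180, 180, 180, 180, 180].

## Interface

Orientations are given as [roll, pitch, yaw] about the fixed x, y, z axes, in that order (R = Rz(yaw) Ry(pitch) Rx(roll)).
In Python, from station import sense, snapshot, finish_job, regions_of, tip_of gives the robot as it stands. The module is installed in compiled form; this text tells all that it offers.
- The arm moves only by the tool carry_out, never from a script. Its arguments are lists of equal length, an entry for each row: "linear": the shift along the world's x, y, z in units of 400 mm (1.0 is 400 mm), a list of three; "dr": the turn, a rotation vector about the world's x, y, z in units of 2 pi rad (1.0 is 2 pi rad), a list of three; "fingers": the opening, from 0 (shut) to 1 (fully open). In form: {"linear": [[dx, dy, dz], ...], "dr": [[rx, ry, rz], ...], "fingers": [fingers, ...]}. A call has 1 to 10 rows; each row is the pose to reach, as a shift and turn from the pose commanded when the call began, turning the shorter way round; what a row does not reach only later rows make up. A row lasts 1/12 s, in which the tool goes at most 41.7 mm and 7.16 degrees, less where a joint would pass 70% of its speed; a pose out of reach is approached as far as the arm can. A call with a number of a shift or a turn outside -1 to 1 is refused whole. A call with a gripper value outside its range is refused whole. The fingers move at their own pace and stop on an object; "force" is the grip in N (left out, the last holds). Time passes only in rows, so rows that repeat a pose let the fingers close. It gives the time, the measured TCP pose, the force, the opening and the grip force at its end, in the units of the state.
- sense(): the state, without advancing time (a new reading comes with each control period).
- snapshot(name): name is "scene" or "top" or "wrist"; returns a dict with "color" (400x640x3 uint8, red, green, blue), "depth" (400x640 float32, m along the optical axis (not along the pixel's ray), 0 where there is no reading), "mtx" (3x3 intrinsics, pixels), "T" (4x4, takes a point from camera to world coordinates). Camera axes: x right, y down, z forward; pixel columns grow to the right and rows downward; lengths in m; the calibration is good to about 2 mm. The wrist camera is an equidistant fisheye: a pixel r from the principal point sees the ray r / f radians off the axis. A picture is of the moment at which its call begins.
- finish_job(): hands the job in; it is judged then, once.
Trained networks look in the newest picture that a camera, given by its name, has taken for a name from the list of things; names that differ only in an ending like _2 or _b are one class to them, and where a whole thing is asked for, a point or a joint stands for the part that bears it (a point fixed in the world has none). Each returns a list of dicts, best first, with "score" (0 to 1); they miss things now and then, are a little off and sometimes report something else, mostly with a low value. They report only what shows in the picture. A call takes as long as a camera call. They do not tell look-alikes from the thing itself.
- regions_of(target, camera): "pixels" (400x640 bool, what is visible of it) and "centre" ([column, row] in pixels, amid what is visible of it).
- tip_of(target, camera): "centre" ([column, row] in pixels: a listed point, or the origin of a listed thing).
The state is a dict: "time_s": time; "joint_pos": joint angles; "joint_vel": joint speeds; "joint_torque": joint torques, N m; "ee_pos": TCP position; "ee_rot": TCP orientation; "wrist_force": force on the tool from outside, world axes, zero at the start; "wrist_torque": the same for the moment, N m; "opening": finger opening in m; "grasp_force": force on a finger pad.
Only numpy, scipy, OpenCV 4.12 (cv2) and the standard library are available. Lean on these libraries where they do the work, as an engineer would, in place of code of your own. Each camera call takes 0.05 s, during which the arm holds its last target. There are 200 camera calls.

## Working session

There is one attempt and no reset: what is moved stays moved. The work goes in short steps, Python scripts to look and compute and a tool call to move; the robot and the scene stay as the last step left them, time stands still between calls to the robot, and variables do not carry over. Pictures are saved under pics/ and viewed, at most 16 in all, crops included, and the job is handed in when it is done.

Besides the shell and the picture viewer there is one more tool, called after ">>>" as name(argument=value, ...), one argument or row to a line, values as JSON. carry_out: Moves the arm, as the interface text tells. Its arguments: {"type":"object","properties":{"linear":{"type":"array","items":{"type":"array","items":{"type":"number","minimum":-1,"maximum":1}}},"dr":{"type":"array","items":{"type":"array","items":{"type":"number","minimum":-1,"maximum":1}}},"fingers":{"type":"array","items":{"type":"number"}},"force":{"type":"number"}},"required":["linear","dr","fingers"]}

```bash
mkdir -p pics
cat > h.py <<'E'
import numpy as np, cv2
from station import *
def save(n,img): cv2.imwrite(f'pics/{n}.png',img[:,:,::-1])
def pts(s,mask=None):
    d=s['depth']; K=s['mtx']; v,u=np.nonzero((d>0)&(mask if mask is not None else True))
    z=d[v,u]; p=np.c_[(u-K[0,2])/K[0,0]*z,(v-K[1,2])/K[1,1]*z,z]
    return p@s['T'][:3,:3].T+s['T'][:3,3]
E
python3 - <<'E'
from h import *
for c in ('top','scene'):
    s=snapshot(c); save(c+'0',s['color']); print(c,s['mtx'].tolist(),s['T'].round(3).tolist())
    for n in 'mixing_tray microscopy_tray stir_bar dish jar oil_vial cover_box timer'.split():
        for r in regions_of(n,c):
            p=pts(s,r['pixels'])
            if len(p): print(n,round(r['score'],2),np.round(r['centre']),np.median(p,0).round(3),p.min(0).round(3),p.max(0).round(3),len(p))
st=sense(); print(st)
E
```

```text
top [[429.0063982453873, 0.0, 318.69899093248125], [0.0, 429.0063982453873, 198.23570063136245], [0.0, 0.0, 1.0]] [[0.019, -0.985, 0.17, 0.309], [-0.999, -0.024, -0.025, 0.009], [0.029, -0.169, -0.985, 1.116], [0.0, 0.0, 0.0, 1.0]]
mixing_tray 0.84 [196. 191.] [0.505 0.303 0.005] [ 0.44   0.212 -0.004] [0.572 0.392 0.027] 3474
microscopy_tray 0.63 [427. 181.] [ 0.549 -0.297  0.004] [ 0.468 -0.4   -0.006] [ 0.627 -0.197  0.016] 3330
stir_bar 0.46 [276. 222.] [0.432 0.09  0.007] [0.422 0.076 0.002] [0.443 0.103 0.012] 38
dish 0.9 [337. 123.] [ 0.7   -0.068  0.014] [ 0.671 -0.097 -0.004] [ 0.736 -0.041  0.021] 408
dish 0.7 [197. 192.] [0.505 0.304 0.005] [ 0.439  0.212 -0.007] [0.572 0.4   0.027] 3524
jar 0.94 [340. 224.] [ 0.425 -0.074  0.078] [ 0.402 -0.098 -0.005] [ 0.45  -0.052  0.085] 356
jar 0.84 [383. 279.] [ 0.296 -0.175  0.078] [ 0.271 -0.215 -0.001] [ 0.32  -0.152  0.084] 402
jar 0.68 [351. 263.] [ 0.337 -0.099  0.079] [ 0.313 -0.125 -0.001] [ 0.36  -0.078  0.085] 342
oil_vial 0.58 [342. 175.] [ 0.547 -0.081  0.054] [ 0.538 -0.097 -0.005] [ 0.566 -0.07   0.066] 120
cover_box 0
[... 1756 characters left out ...]
joint_pos': array([-73.38519252,  21.93608396,   2.51607949,  91.55082176,
        -1.02434436,  66.53209368,  -2.85755605]), 'joint_vel': array([ 0.02761359,  0.07683625, -0.00230969,  0.00272197,  0.00916308,
       -0.09324959, -0.04875731]), 'joint_torque': array([-2.87881880e-05, -4.33438647e+01,  1.02294870e+00, -2.49925250e+01,
        1.03640696e-02,  1.68973460e-03, -8.70810794e-06]), 'ee_pos': array([0.24579013, 0.60176252, 0.23131436]), 'ee_rot': array([ 1.79996513e+02, -1.27857029e-04,  1.57785599e+02]), 'wrist_force': array([-0.60190854, -0.12850635,  0.16523076]), 'wrist_torque': array([-0.08093203, -0.01203454, -0.01659032]), 'grasp_force': 0.0, 'opening': 0.08533214644467702}
```

View pictures.

View pics/top0.png

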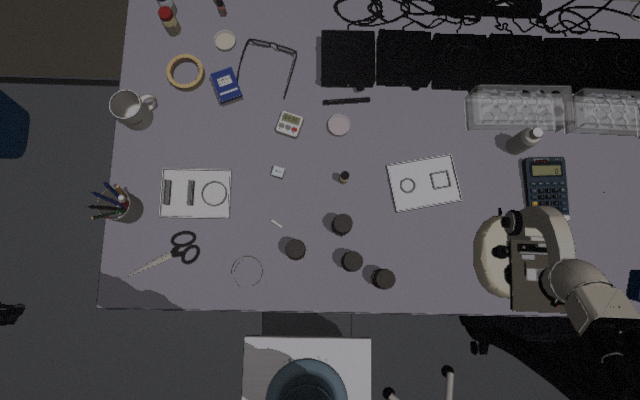

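View pics/scene0.png

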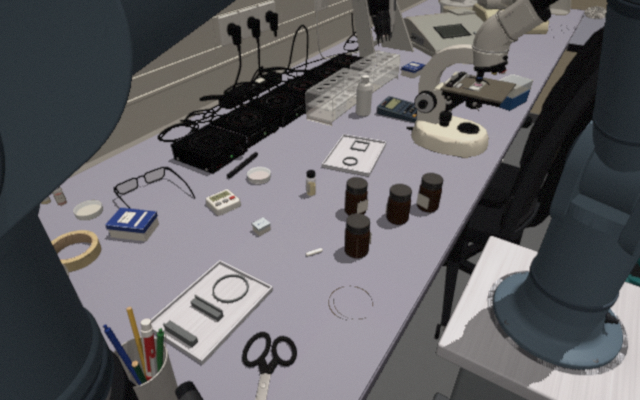

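```bash
cat >> h.py <<'E'
def ortho(s,cx,cy,z,w=.22,h=.22,k=2000):
    # world plane z -> image: up=+x, left=+y, k px/m
    W,H=int(w*k),int(h*k); w4=np.float32([[0,0],[W,0],[W,H],[0,H]])
    P=np.array([[cx+h/2-v/k, cy+w/2-u/k, z] for u,v in w4])
    c=(P-s['T'][:3,3])@s['T'][:3,:3]; c=c/c[:,2:]; px=(c@s['mtx'].T)[:,:2].astype(np.float32)
    return cv2.warpPerspective(s['color'],cv2.getPerspectiveTransform(px,w4),(W,H),flags=cv2.INTER_CUBIC)
def fit(p,zlo,zhi):
    q=p[(p[:,2]>zlo)&(p[:,2]<zhi),:2].astype(np.float32); return cv2.minAreaRect(q)
E
python3 - <<'E'
from h import *
s=snapshot('top')
a=ortho(s,.505,.303,.005,.2,.2); b=ortho(s,.549,-.297,.005,.2,.2)
c=ortho(s,.36,-.06,.08,.4,.2,1000); d=ortho(s,.432,.09,.008,.1,.1,2000); e=ortho(s,.563,.088,.022,.1,.1,2000)
img=np.zeros((600,800,3),np.uint8); img[:400,:400]=a; img[:400,400:]=b; img[400:,:400]=c; img[400:,400:600]=d; img[400:,600:]=e
img=np.clip(img*1.4,0,255).astype(np.uint8)
save('ortho0',img)
E
```

```text
(no output)
```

View pics/ortho0.png

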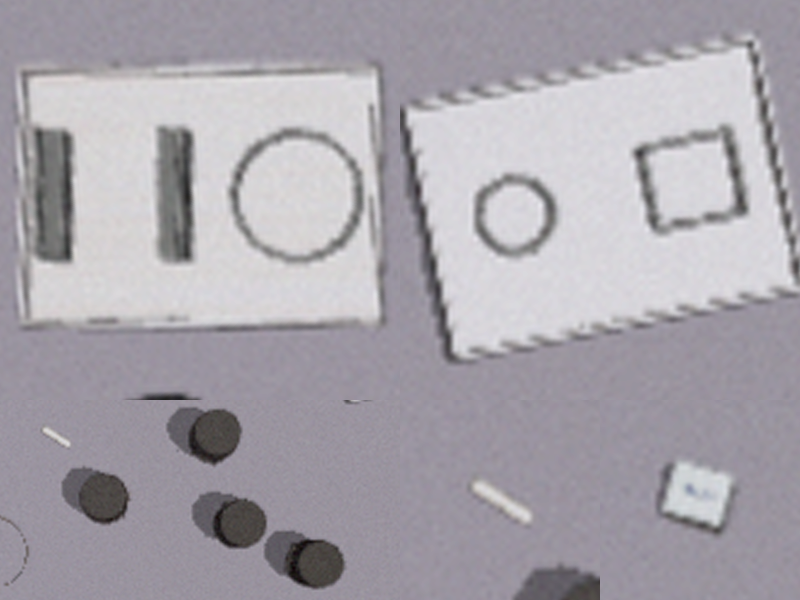

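>>> carry_out(
  linear=[
    [0.385, -0.93, 0],
    [0.385, -0.93, 0],
    [0.385, -0.93, 0],
    [0.385, -0.93, 0],
    [0.385, -0.93, 0],
    [0.385, -0.93, 0],
    [0.385, -0.93, 0],
    [0.385, -0.93, 0],
    [0.385, -0.93, 0],
    [0.385, -0.93, 0],
  ],
  dr=[
    [0, 0, -0.194],
    [0, 0, -0.194],
    [0, 0, -0.194],
    [0, 0, -0.194],
    [0, 0, -0.194],
    [0, 0, -0.194],
    [0, 0, -0.194],
    [0, 0, -0.194],
    [0, 0, -0.194],
    [0, 0, -0.194],
  ],
  fingers=[1, 1, 1, 1, 1, 1, 1, 1, 1, 1],
)

```text
time_s: 1.78
ee_pos: [0.4012, 0.2252, 0.2316]
ee_rot: [180.0, 0.0, 87.4]
wrist_force: [0.3, 0.0, -0.3]
opening: 0.0854
grasp_force: 0.0
```

>>> carry_out(
  linear=[
    [0.075, -0.341, -0.28],
    [0.075, -0.341, -0.28],
    [0.075, -0.341, -0.28],
    [0.075, -0.341, -0.28],
    [0.075, -0.341, -0.28],
    [0.075, -0.341, -0.28],
  ],
  dr=[
    [0, 0, -0.084],
    [0, 0, -0.084],
    [0, 0, -0.084],
    [0, 0, -0.084],
    [0, 0, -0.084],
    [0, 0, -0.084],
  ],
  fingers=[0.4, 0.4, 0.4, 0.4, 0.4, 0.4],
)

```text
time_s: 2.28
ee_pos: [0.428, 0.0892, 0.1172]
ee_rot: [-179.9, 0.3, 57.3]
wrist_force: [-0.3, -0.2, -0.3]
opening: 0.0342
grasp_force: 0.0
```

```bash
cat >> h.py <<'E'
def worth(s,cx,cy,z,w=.22,h=.22,k=2000):
    # rectified fisheye view of world plane z
    W,H=int(w*k),int(h*k); u,v=np.meshgrid(np.arange(W),np.arange(H))
    P=np.stack([cx+h/2-v/k, cy+w/2-u/k, np.full(u.shape,z)],-1)
    c=(P-s['T'][:3,3])@s['T'][:3,:3]; r=np.hypot(c[...,0],c[...,1]); th=np.arctan2(r,c[...,2]); q=th/np.maximum(r,1e-9)
    K=s['mtx']; m=lambda i:(K[i,i]*c[...,i]*q+K[i,2]).astype(np.float32)
    return cv2.remap(s['color'],m(0),m(1),cv2.INTER_LINEAR)
def wpts(s,mask):
    K=s['mtx']; v,u=np.nonzero(mask&(s['depth']>0)); z=s['depth'][v,u]
    x=(u-K[0,2])/K[0,0]; y=(v-K[1,2])/K[1,1]; r=np.hypot(x,y); q=np.tan(r)/np.maximum(r,1e-9)
    p=np.c_[x*q*z,y*q*z,z]; return p@s['T'][:3,:3].T+s['T'][:3,3]
E
python3 - <<'E'
from h import *
print(sense()['ee_pos'],sense()['ee_rot'])
s=snapshot('wrist'); print(s['mtx'][0],s['T'].round(3).tolist())
for r in regions_of('stir_bar','wrist'):
    p=wpts(s,r['pixels']); print(r['score'],r['centre'],p.min(0),p.max(0),fit(p,.004,.02))
img=np.zeros((400,1040,3),np.uint8); img[:,:640]=s['color']; img[:,640:]=worth(s,.431,.089,.005,.1,.1,4000)
save('w1',cv2.resize(img,(800,308)))
E
```

```text
[0.42802128 0.08924253 0.11724398] [-179.87683994    0.29941      57.32210325]
[309.70691629   0.         316.82863112] [[0.841, -0.518, -0.155, 0.467], [-0.541, -0.808, -0.235, 0.148], [-0.003, 0.282, -0.96, 0.26], [0.0, 0.0, 0.0, 1.0]]
0.64 [323.8, 191.4] [0.42232903 0.07250635 0.00417079] [0.44498178 0.10468542 0.01074803] ((0.4335382282733917, 0.08871032297611237), (0.036257822066545486, 0.006910820957273245), 57.37453079223633)
0.5 [457.1, 104.4] [ 0.55143266  0.06764819 -0.00099478] [0.59213576 0.10648764 0.02412694] ((0.5670207142829895, 0.08938023447990417), (0.03037768416106701, 0.02559652365744114), 76.05062866210938)
```

View pics/w1.png

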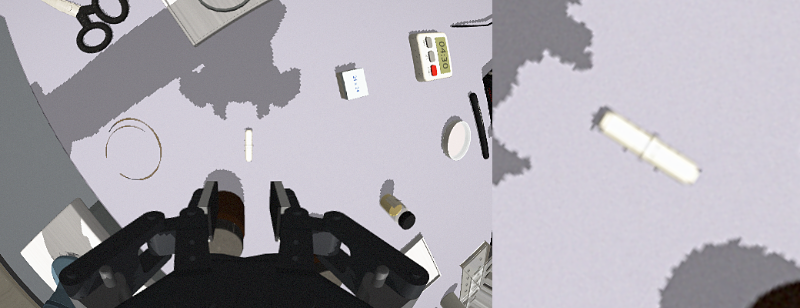

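>>> carry_out(
  linear=[
    [0.022, 0.011, -0.1],
    [0.022, 0.011, -0.2],
    [0.022, 0.011, -0.213],
    [0.022, 0.011, -0.213],
  ],
  dr=[
    [0, 0, 0],
    [0, 0, 0],
    [0, 0, 0],
    [0, 0, 0],
  ],
  fingers=[0.4, 0.4, 0.4, 0.4],
  force=30,
)

```text
time_s: 2.72
ee_pos: [0.4367, 0.0993, 0.0328]
ee_rot: [-179.8, 0.2, 58.0]
wrist_force: [-0.2, -0.6, -0.8]
opening: 0.034
grasp_force: 0.0
```

>>> carry_out(
  linear=[
    [0, -0.015, -0.02],
    [0, -0.015, -0.05],
    [0, -0.015, -0.072],
    [0, -0.015, -0.072],
    [0, -0.015, -0.072],
    [0, -0.015, -0.072],
  ],
  dr=[
    [0, 0, 0],
    [0, 0, 0],
    [0, 0, 0],
    [0, 0, 0],
    [0, 0, 0],
    [0, 0, 0],
  ],
  fingers=[0.4, 0.4, 0.4, 0.4, 0.4, 0.4],
)

```text
time_s: 3.22
ee_pos: [0.4397, 0.0927, 0.0066]
ee_rot: [179.9, -0.1, 57.8]
wrist_force: [0.4, 0.2, -0.2]
opening: 0.0339
grasp_force: 0.0
```

Run:
```python
from h import *
st=sense();print(st['ee_pos'],st['ee_rot'],st['wrist_force'],st['joint_vel'].round(2))
```

```text
[0.4396672  0.09265464 0.00655724] [ 1.79940219e+02 -1.40697699e-01  5.77503632e+01] [ 0.40284936  0.15563907 -0.24247683] [-0.01 -0.    0.29  0.13 -0.17 -0.18  0.13]
```

>>> carry_out(
  linear=[
    [-0.005, 0.004, -0.005],
    [-0.005, 0.004, -0.005],
    [-0.005, 0.004, -0.005],
    [-0.005, 0.004, -0.005],
    [-0.005, 0.004, -0.005],
    [-0.005, 0.004, -0.005],
    [-0.005, 0.004, 0.1],
    [-0.005, 0.004, 0.2],
    [-0.005, 0.004, 0.25],
    [-0.005, 0.004, 0.25],
  ],
  dr=[
    [0, 0, 0],
    [0, 0, 0],
    [0, 0, 0],
    [0, 0, 0],
    [0, 0, 0],
    [0, 0, 0],
    [0, 0, 0],
    [0, 0, 0],
    [0, 0, 0],
    [0, 0, 0],
  ],
  fingers=[0.4, 0, 0, 0, 0, 0, 0, 0, 0, 0],
  force=30,
)

```text
time_s: 4.05
ee_pos: [0.4408, 0.0943, 0.1093]
ee_rot: [179.7, -0.5, 57.7]
wrist_force: [0.1, 0.6, 0.2]
opening: 0.0075
grasp_force: 30.9
```

>>> carry_out(
  linear=[
    [0.173, 0.49, 0.11],
    [0.173, 0.49, 0.11],
    [0.173, 0.49, 0.11],
    [0.173, 0.49, 0.11],
    [0.173, 0.49, 0.11],
    [0.173, 0.49, 0.11],
    [0.173, 0.49, 0.11],
    [0.173, 0.49, 0.11],
  ],
  dr=[
    [0, 0, 0.092],
    [0, 0, 0.092],
    [0, 0, 0.092],
    [0, 0, 0.092],
    [0, 0, 0.092],
    [0, 0, 0.092],
    [0, 0, 0.092],
    [0, 0, 0.092],
  ],
  fingers=[0, 0, 0, 0, 0, 0, 0, 0],
)

```text
time_s: 4.72
ee_pos: [0.5049, 0.2884, 0.1476]
ee_rot: [-179.9, 0.1, 90.8]
wrist_force: [-0.3, -0.3, -1.4]
opening: 0.0075
grasp_force: 30.9
```

Run:
```python
from h import *
st=sense();print(st['ee_pos'],st['ee_rot'],st['opening'],st['grasp_force'])
s=snapshot('wrist')
p=wpts(s,np.ones((400,640),bool)); 
q=p[(p[:,0]>.45)&(p[:,0]<.56)&(p[:,1]>.29)&(p[:,1]<.39)&(p[:,2]<.03)]
t=q[q[:,2]>.0155]; print('stand', cv2.minAreaRect(t[:,:2].astype(np.float32)), t.mean(0))
img=np.zeros((400,1040,3),np.uint8); img[:,:640]=s['color']; img[:,640:]=worth(s,.507,.31,.011,.2,.2,2000)
cv2.circle(img,(640+100*2-int(.034*2000)*0,0),1,(255,0,0))
save('w2',img[:, :])
cv2.imwrite('pics/w2.png',cv2.resize(cv2.imread('pics/w2.png'),(800,308)))
```

```text
[0.50494188 0.28839123 0.14759533] [-1.79876600e+02  1.41560107e-01  9.08259038e+01] 0.007488244448499725 30.89551091194153
stand ((0.5074805617332458, 0.34363406896591187), (0.07490774244070053, 0.06432788074016571), 89.25138854980469) [0.50749637 0.34369395 0.01958609]
```

View pics/w2.png

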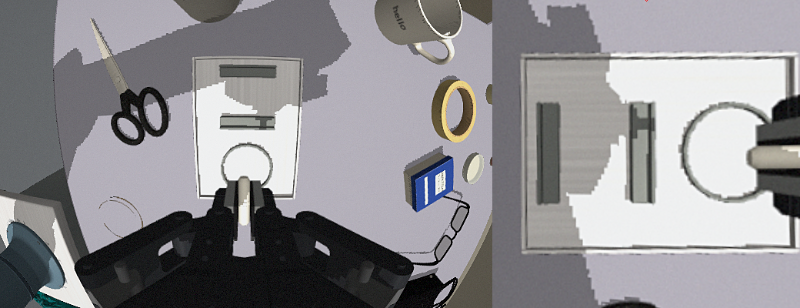

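>>> carry_out(
  linear=[
    [0.0025, 0.1, 0],
    [0.0025, 0.151, -0.05],
    [0.0025, 0.151, -0.15],
    [0.0025, 0.151, -0.25],
    [0.0025, 0.151, -0.32],
    [0.0025, 0.151, -0.35],
    [0.0025, 0.151, -0.35],
    [0.0025, 0.151, -0.35],
    [0.0025, 0.151, -0.35],
    [0.0025, 0.151, -0.35],
  ],
  dr=[
    [0, 0, 0],
    [0, 0, 0],
    [0, 0, 0],
    [0, 0, 0],
    [0, 0, 0],
    [0, 0, 0],
    [0, 0, 0],
    [0, 0, 0],
    [0, 0, 0],
    [0, 0, 0],
  ],
  fingers=[0, 0, 0, 0, 0, 0, 0, 0, 0.15, 0.3],
)

```text
time_s: 5.6
ee_pos: [0.5074, 0.3488, 0.0099]
ee_rot: [180.0, -0.0, 90.7]
wrist_force: [-0.3, 0.5, -0.5]
opening: 0.0239
grasp_force: 0.0
```

>>> carry_out(
  linear=[
    [0, 0, 0],
    [0, 0, 0.1],
    [0, 0, 0.2],
    [0, -0.05, 0.3],
    [0, -0.15, 0.35],
    [0, -0.2, 0.35],
    [0, -0.2, 0.35],
  ],
  dr=[
    [0, 0, 0],
    [0, 0, 0],
    [0, 0, 0],
    [0, 0, 0],
    [0, 0, 0],
    [0, 0, 0],
    [0, 0, 0],
  ],
  fingers=[0.4, 0.4, 0.4, 0.6, 0.8, 1, 1],
)

```text
time_s: 6.18
ee_pos: [0.5098, 0.2623, 0.1524]
ee_rot: [179.8, 0.0, 90.3]
wrist_force: [0.2, -1.7, -0.3]
opening: 0.0804
grasp_force: 0.0
```

Run:
```python
from h import *
s=snapshot('wrist')
for r in regions_of('stir_bar','wrist'):
    p=wpts(s,r['pixels']); print(r['score'],r['centre'],p.mean(0),fit(p,.009,.02))
p=wpts(s,np.ones((400,640),bool)); 
q=p[(p[:,0]>.45)&(p[:,0]<.56)&(p[:,1]>.29)&(p[:,1]<.39)&(p[:,2]<.03)]
t=q[q[:,2]>.0155]; print('stand', cv2.minAreaRect(t[:,:2].astype(np.float32)), t.mean(0))
save('w3',worth(s,.507,.31,.014,.2,.2,2000))
s=snapshot('top')
r=regions_of('dish','top')[0]; p=pts(s,r['pixels']); t=p[(p[:,2]>.011)&(p[:,2]<.02)]; print('dish',r['centre'],fit(p,.011,.02),t.mean(0),len(t))
print(cv2.minEnclosingCircle(t[:,:2].astype(np.float32)))
```

```text
0.58 [315.2, 102.8] [0.50727621 0.34096176 0.01342083] ((0.507685661315918, 0.34146490693092346), (0.008156047202646732, 0.0329667292535305), 0.16869649291038513)
stand ((0.5078059434890747, 0.34337303042411804), (0.06473678350448608, 0.0750965029001236), 0.29770809412002563) [0.50724532 0.34513475 0.01976715]
dish [338.1, 125.2] ((0.7014294862747192, -0.06785430759191513), (0.05950932949781418, 0.054301436990499496), 0.9825850129127502) [ 0.70034782 -0.06792127  0.01478883] 349
((0.7014000415802002, -0.0682995617389679), 0.03043108806014061)
```

View pics/w3.png

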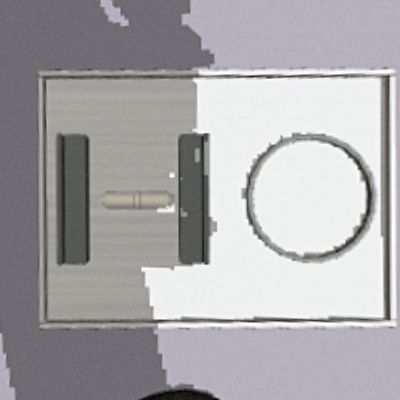

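>>> carry_out(
  linear=[
    [0.4855, -0.845, -0.07],
    [0.4855, -0.845, -0.07],
    [0.4855, -0.845, -0.07],
    [0.4855, -0.845, -0.07],
    [0.4855, -0.845, -0.07],
    [0.4855, -0.845, -0.07],
    [0.4855, -0.845, -0.07],
    [0.4855, -0.845, -0.07],
    [0.4855, -0.845, -0.07],
    [0.4855, -0.845, -0.07],
  ],
  dr=[
    [0, 0, -0.141],
    [0, 0, -0.141],
    [0, 0, -0.141],
    [0, 0, -0.141],
    [0, 0, -0.141],
    [0, 0, -0.141],
    [0, 0, -0.141],
    [0, 0, -0.141],
    [0, 0, -0.141],
    [0, 0, -0.141],
  ],
  fingers=[1, 1, 1, 1, 1, 1, 1, 1, 1, 1],
)

```text
time_s: 7.22
ee_pos: [0.7024, -0.0748, 0.1199]
ee_rot: [179.7, 0.2, 39.8]
wrist_force: [-0.6, -1.6, -0.4]
opening: 0.0854
grasp_force: 0.0
```

Run:
```python
from h import *
st=sense();print(st['ee_pos'],st['ee_rot'])
s=snapshot('wrist')
for r in regions_of('dish','wrist'):
    p=wpts(s,r['pixels']); t=p[(p[:,2]>.011)&(p[:,2]<.022)]
    if len(t): print(r['score'],r['centre'],t.mean(0),cv2.minEnclosingCircle(t[:,:2].astype(np.float32)),len(t))
save('w4',s['color'])
```

```text
[ 0.70237532 -0.07480395  0.11985291] [179.74516954   0.20503871  39.82158159]
0.61 [313.8, 190.0] [ 0.70450186 -0.06906027  0.01678248] ((0.7035555243492126, -0.06942971050739288), 0.03050762414932251) 3933
```

View pics/w4.png

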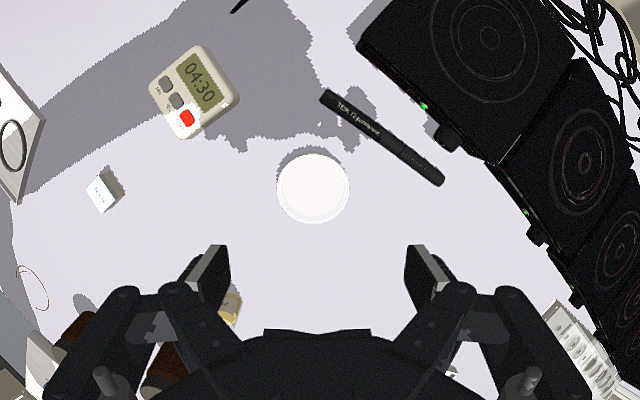

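>>> carry_out(
  linear=[
    [0.003, -0.002, -0.1],
    [0.003, -0.002, -0.2],
    [0.003, -0.002, -0.27],
    [0.003, -0.002, -0.3],
    [0.003, -0.002, -0.3],
    [0.003, -0.002, -0.3],
    [0.003, -0.002, -0.3],
    [0.003, -0.002, -0.3],
    [0.003, -0.002, -0.3],
    [0.003, -0.002, -0.3],
  ],
  dr=[
    [0, 0, 0],
    [0, 0, 0],
    [0, 0, 0],
    [0, 0, 0],
    [0, 0, 0],
    [0, 0, 0],
    [0, 0, 0],
    [0, 0, 0],
    [0, 0, 0],
    [0, 0, 0],
  ],
  fingers=[1, 1, 1, 1, 1, 1, 0.3, 0.3, 0.3, 0.3],
  force=30,
)

```text
time_s: 8.15
ee_pos: [0.7048, -0.0693, 0.0046]
ee_rot: [179.8, -0.2, 40.1]
wrist_force: [-1.3, 0.4, 7.4]
opening: 0.0581
grasp_force: 32.6
```

>>> carry_out(
  linear=[
    [0, 0, 0.06],
    [0, 0, 0.14],
    [-0.02, 0.05, 0.24],
    [-0.39, 0.95, 0.325],
    [-0.39, 0.95, 0.325],
    [-0.39, 0.95, 0.325],
    [-0.39, 0.95, 0.325],
    [-0.39, 0.95, 0.325],
    [-0.39, 0.95, 0.325],
    [-0.39, 0.95, 0.325],
  ],
  dr=[
    [0, 0, 0],
    [0, 0, 0],
    [0, 0, 0],
    [0, 0, 0.14],
    [0, 0, 0.14],
    [0, 0, 0.14],
    [0, 0, 0.14],
    [0, 0, 0.14],
    [0, 0, 0.14],
    [0, 0, 0.14],
  ],
  fingers=[0.3, 0.3, 0.3, 0.3, 0.3, 0.3, 0.3, 0.3, 0.3, 0.3],
)

```text
time_s: 8.98
ee_pos: [0.5836, 0.2193, 0.1227]
ee_rot: [179.9, -0.0, 90.5]
wrist_force: [1.2, 0.3, 0.3]
opening: 0.0581
grasp_force: 32.3
```

>>> carry_out(
  linear=[
    [-0.191, 0.3125, 0],
    [-0.191, 0.3125, 0],
    [-0.191, 0.3125, -0.05],
    [-0.191, 0.3125, -0.1],
    [-0.191, 0.3125, -0.1],
    [-0.191, 0.3125, -0.1],
  ],
  dr=[
    [0, 0, 0],
    [0, 0, 0],
    [0, 0, 0],
    [0, 0, 0],
    [0, 0, 0],
    [0, 0, 0],
  ],
  fingers=[0.3, 0.3, 0.3, 0.3, 0.3, 0.3],
)

```text
time_s: 9.48
ee_pos: [0.5046, 0.3446, 0.08]
ee_rot: [-179.8, 0.1, 90.5]
wrist_force: [-0.1, -0.1, -0.0]
opening: 0.0585
grasp_force: 32.5
```

```bash
cat >> h.py <<'E'
def avg(n=5):
    a=[]
    for i in range(n):
        snapshot('wrist'); a.append(sense()['ee_pos'])
    a=np.array(a); return a.mean(0).round(4),a.std(0).round(4)
E
python3 - <<'E'
from h import *
print(avg())
s=snapshot('wrist'); p=wpts(s,np.ones((400,640),bool))
def box(p,a,b,c,d,e,f): return p[(p[:,0]>a)&(p[:,0]<b)&(p[:,1]>c)&(p[:,1]<d)&(p[:,2]>e)&(p[:,2]<f)]
for n,im,P in (('wrist',s,p),):
    t=box(P,.45,.56,.28,.4,.0155,.03); print(cv2.minAreaRect(t[:,:2].astype(np.float32)),len(t))
    for r in regions_of('dish','wrist'):
        q=wpts(s,r['pixels']); print(r['score'],r['centre'],q.mean(0),q.min(0),q.max(0))
save('w5',s['color'])
s=snapshot('top'); 
for r in regions_of('dish','top'):
    q=pts(s,r['pixels']); t=q[(q[:,2]>.06)]; print('top',r['score'],q.mean(0),q.min(0),q.max(0))
E
```

```text
(array([0.5095, 0.3414, 0.0824]), array([0.0011, 0.0007, 0.0006]))
((0.5072778463363647, 0.37322431802749634), (0.06432130187749863, 0.014810497872531414), 0.10487714409828186) 1881
0.65 [317.4, 256.1] [0.51006954 0.3430947  0.09470164] [0.4741995  0.24275036 0.00512503] [0.55490815 0.3702319  0.09716231]
top 0.73 [0.50819455 0.32874453 0.09285114] [0.47995213 0.31167347 0.0794965 ] [0.53583552 0.34655388 0.09972022]
```

View pics/w5.png

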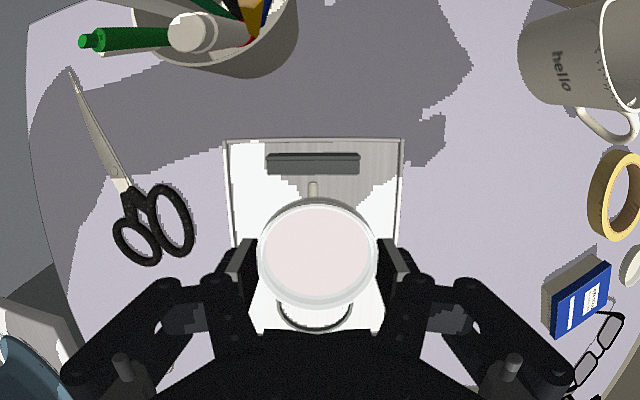

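Run:
```python
from h import *
s=snapshot('wrist'); r=regions_of('dish','wrist')[0]; q=wpts(s,r['pixels']); t=q[(q[:,2]>.09)&(q[:,2]<.1)]
print(cv2.minEnclosingCircle(t[:,:2].astype(np.float32)),np.percentile(t,[1,50,99],axis=0)); print(sense()['ee_pos'])
```

```text
((0.5085133910179138, 0.3411408066749573), 0.030597606673836708) [[0.48122113 0.3136185  0.09168867]
 [0.50889231 0.34427686 0.09432883]
 [0.53630775 0.37009553 0.09564943]]
[0.5084908  0.34249095 0.08197403]
```

>>> carry_out(
  linear=[
    [-0.0025, 0.005, -0.06],
    [-0.0025, 0.005, -0.12],
    [-0.0025, 0.005, -0.145],
    [-0.0025, 0.005, -0.155],
    [-0.0025, 0.005, -0.156],
    [-0.0025, 0.005, -0.156],
    [-0.0025, 0.005, -0.156],
    [-0.0025, 0.005, -0.156],
    [-0.0025, 0.005, -0.156],
    [-0.0025, 0.005, -0.156],
  ],
  dr=[
    [0, 0, 0],
    [0, 0, 0],
    [0, 0, 0],
    [0, 0, 0],
    [0, 0, 0],
    [0, 0, 0],
    [0, 0, 0],
    [0, 0, 0],
    [0, 0, 0],
    [0, 0, 0],
  ],
  fingers=[0.3, 0.3, 0.3, 0.3, 0.3, 0.3, 0.75, 0.85, 0.95, 1],
)

```text
time_s: 10.87
ee_pos: [0.5071, 0.3448, 0.0191]
ee_rot: [180.0, 0.0, 90.2]
wrist_force: [0.4, 0.1, 0.9]
opening: 0.085
grasp_force: 0.0
```

>>> carry_out(
  linear=[
    [0, 0, 0],
    [0, 0, 0.08],
    [0, 0, 0.18],
    [0, -0.05, 0.28],
    [0, -0.15, 0.32],
    [0, -0.2, 0.32],
    [0, -0.2, 0.32],
  ],
  dr=[
    [0, 0, 0],
    [0, 0, 0],
    [0, 0, 0],
    [0, 0, 0],
    [0, 0, 0],
    [0, 0, 0],
    [0, 0, 0],
  ],
  fingers=[1, 1, 1, 1, 1, 1, 1],
)

```text
time_s: 11.45
ee_pos: [0.5097, 0.2575, 0.1495]
ee_rot: [179.8, 0.1, 89.7]
wrist_force: [0.2, -0.5, -0.6]
opening: 0.0855
grasp_force: 0.0
```

```bash
python3 - <<'E'
from h import *
s=snapshot('wrist')
for r in regions_of('dish','wrist'):
    p=wpts(s,r['pixels']); t=p[(p[:,2]>.029)&(p[:,2]<.04)]
    if len(t)>50:
        A=np.c_[t[:,:2],np.ones(len(t))]; print(r['score'],cv2.minEnclosingCircle(t[:,:2].astype(np.float32)),'plane',np.linalg.lstsq(A,t[:,2],rcond=None)[0],t[:,2].mean())
p=wpts(s,np.ones((400,640),bool)); t=p[(p[:,0]>.45)&(p[:,0]<.56)&(p[:,1]>.365)&(p[:,1]<.4)&(p[:,2]>.0155)&(p[:,2]<.027)]; print(cv2.minAreaRect(t[:,:2].astype(np.float32)),len(t))
save('w6',worth(s,.507,.31,.018,.2,.2,2000))
s=snapshot('top'); save('t6',ortho(s,.425,-.07,.08,.2,.2,2000))
for r in regions_of('jar','top'):
    p=pts(s,r['pixels']); t=p[p[:,2]>.07]; print('jar',r['centre'],r['score'],cv2.minEnclosingCircle(t[:,:2].astype(np.float32)) if len(t) else 0,np.hypot(*t.mean(0)[:2]))
E
python3 -c "
import cv2,numpy as np
cv2.imwrite('pics/c6.png',np.hstack([cv2.imread('pics/w6.png'),cv2.imread('pics/t6.png')]))"
```

```text
0.58 ((0.5063021183013916, 0.3438144326210022), 0.030301576480269432) plane [-0.00108083  0.00155755  0.03485464] 0.034842938511402265
((0.5076269507408142, 0.373320609331131), (0.06381748616695404, 0.01478304248303175), 0.17083658277988434) 785
jar [381.0, 275.2] 0.97 ((0.29527536034584045, -0.1803065687417984), 0.023607801645994186) 0.34597068544662773
jar [298.4, 247.9] 0.76 ((0.3635108470916748, 0.037533778697252274), 0.023447185754776) 0.36509254427268484
jar [348.1, 263.2] 0.68 ((0.3367346525192261, -0.10294628888368607), 0.02335621602833271) 0.35178462419656775
jar [340.2, 223.4] 0.63 ((0.4280660152435303, -0.07704056054353714), 0.023491883650422096) 0.4344229766161659
```

View pics/c6.png

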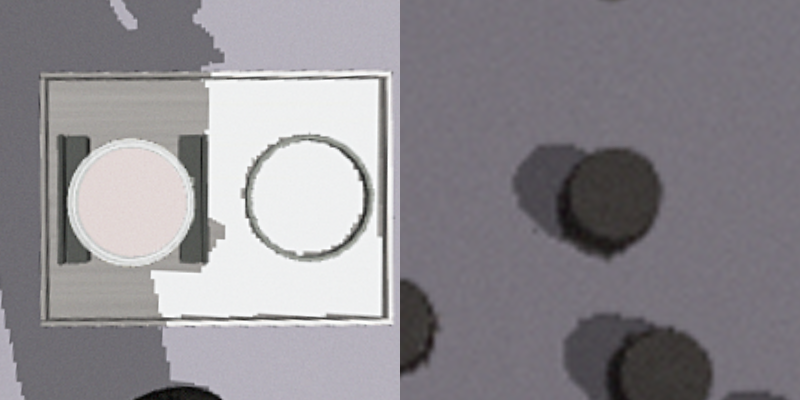

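>>> carry_out(
  linear=[
    [-0.197, -0.855, 0.03],
    [-0.197, -0.855, 0.03],
    [-0.197, -0.855, 0.03],
    [-0.197, -0.855, 0.03],
    [-0.197, -0.855, 0.03],
    [-0.197, -0.855, 0.03],
    [-0.197, -0.855, 0.03],
    [-0.197, -0.855, 0.03],
    [-0.197, -0.855, 0.03],
    [-0.197, -0.855, 0.03],
  ],
  dr=[
    [0, 0, -0.168],
    [0, 0, -0.168],
    [0, 0, -0.168],
    [0, 0, -0.168],
    [0, 0, -0.168],
    [0, 0, -0.168],
    [0, 0, -0.168],
    [0, 0, -0.168],
    [0, 0, -0.168],
    [0, 0, -0.168],
  ],
  fingers=[1, 1, 1, 1, 1, 1, 1, 1, 1, 1],
)

```text
time_s: 12.48
ee_pos: [0.4273, -0.0809, 0.1592]
ee_rot: [180.0, 0.0, 29.3]
wrist_force: [0.2, 2.3, 1.0]
opening: 0.0855
grasp_force: 0.0
```

Run:
```python
from h import *
print(avg(4))
s=snapshot('wrist')
for r in regions_of('jar','wrist'):
    p=wpts(s,r['pixels']); t=p[(p[:,2]>.074)&(p[:,2]<.09)]
    if len(t)>20: print(r['centre'],r['score'],cv2.minEnclosingCircle(t[:,:2].astype(np.float32)),len(t))
st=sense(); print(st['ee_pos'],st['ee_rot'])
save('w7',s['color'])
```

```text
(array([ 0.4288, -0.0761,  0.1592]), array([0.0003, 0.0012, 0.    ]))
[296.5, 285.1] 0.93 ((0.3396450877189636, -0.10330758988857269), 0.023714369162917137) 1880
[319.5, 196.8] 0.71 ((0.4303634762763977, -0.07808180153369904), 0.023787034675478935) 2844
[174.2, 193.0] 0.55 ((0.3658638298511505, 0.036434367299079895), 0.023720519617199898) 2127
[ 0.42889912 -0.07507114  0.15910969] [1.79990092e+02 2.57680850e-02 2.99978728e+01]
```

View pics/w7.png

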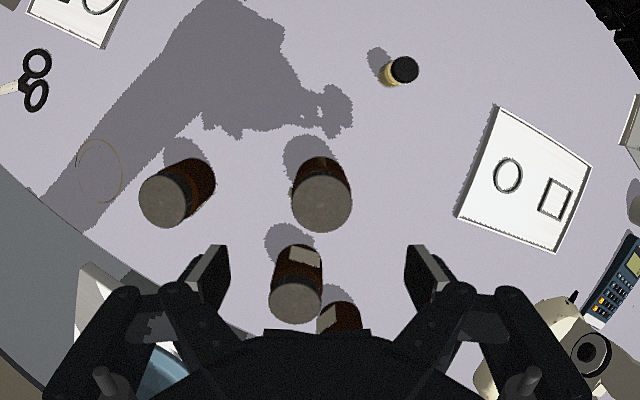

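>>> carry_out(
  linear=[
    [0.004, -0.003, -0.08],
    [0.004, -0.003, -0.17],
    [0.004, -0.003, -0.25],
    [0.004, -0.003, -0.32],
    [0.004, -0.003, -0.3475],
    [0.004, -0.003, -0.3475],
    [0.004, -0.003, -0.3475],
    [0.004, -0.003, -0.3475],
    [0.004, -0.003, -0.3475],
    [0.004, -0.003, -0.3475],
  ],
  dr=[
    [0, 0, 0],
    [0, 0, 0],
    [0, 0, 0],
    [0, 0, 0],
    [0, 0, 0],
    [0, 0, 0],
    [0, 0, 0],
    [0, 0, 0],
    [0, 0, 0],
    [0, 0, 0],
  ],
  fingers=[1, 1, 1, 1, 1, 1, 0.3, 0.3, 0.3, 0.3],
  force=45,
)

```text
time_s: 13.62
ee_pos: [0.4317, -0.078, 0.0217]
ee_rot: [179.9, -0.2, 29.7]
wrist_force: [-0.3, 1.4, 1.7]
opening: 0.0481
grasp_force: 46.4
```

>>> carry_out(
  linear=[
    [0, 0, 0.06],
    [0, 0, 0.15],
    [0, 0, 0.24],
    [0, 0, 0.26],
    [0.19, 0.8, 0.26],
    [0.19, 0.8, 0.26],
    [0.19, 0.8, 0.26],
    [0.19, 0.8, 0.26],
    [0.19, 0.8, 0.26],
    [0.19, 0.8, 0.26],
  ],
  dr=[
    [0, 0, 0],
    [0, 0, 0],
    [0, 0, 0],
    [0, 0, 0],
    [0, 0, 0.167],
    [0, 0, 0.167],
    [0, 0, 0.167],
    [0, 0, 0.167],
    [0, 0, 0.167],
    [0, 0, 0.167],
  ],
  fingers=[0.3, 0.3, 0.3, 0.3, 0.3, 0.3, 0.3, 0.3, 0.3, 0.3],
)

```text
time_s: 14.45
ee_pos: [0.4874, 0.1672, 0.1246]
ee_rot: [-180.0, -0.1, 73.1]
wrist_force: [1.2, -0.2, -1.1]
opening: 0.0481
grasp_force: 47.1
```

>>> carry_out(
  linear=[
    [0.049, 0.222, 0],
    [0.049, 0.222, 0],
    [0.049, 0.222, 0],
    [0.049, 0.222, -0.04],
    [0.049, 0.222, -0.08],
    [0.049, 0.222, -0.08],
    [0.049, 0.222, -0.08],
  ],
  dr=[
    [0, 0, 0.048],
    [0, 0, 0.048],
    [0, 0, 0.048],
    [0, 0, 0.048],
    [0, 0, 0.048],
    [0, 0, 0.048],
    [0, 0, 0.048],
  ],
  fingers=[0.3, 0.3, 0.3, 0.3, 0.3, 0.3, 0.3],
)

```text
time_s: 15.03
ee_pos: [0.5059, 0.253, 0.0914]
ee_rot: [-179.9, 0.1, 90.0]
wrist_force: [-0.2, -0.0, -0.9]
opening: 0.0479
grasp_force: 47.1
```

Run:
```python
from h import *
print(avg(4),sense()['ee_rot'])
s=snapshot('wrist')
for r in regions_of('jar','wrist'):
    p=wpts(s,r['pixels']); t=p[(p[:,2]>.12)&(p[:,2]<.2)]
    if len(t)>20: h=np.percentile(t[:,2],90); t=t[abs(t[:,2]-h)<.005]; print(r['centre'],r['score'],h,cv2.minEnclosingCircle(t[:,:2].astype(np.float32)),len(t))
p=wpts(s,np.ones((400,640),bool)); t=p[(p[:,0]>.45)&(p[:,0]<.56)&(p[:,1]>.365)&(p[:,1]<.4)&(p[:,2]>.0155)&(p[:,2]<.027)]; print(cv2.minAreaRect(t[:,:2].astype(np.float32)),len(t))
```

```text
(array([0.5077, 0.2535, 0.0931]), array([0.0004, 0.0002, 0.0004])) [ 1.79897013e+02 -7.68120213e-02  8.99281979e+01]
[314.5, 274.7] 0.56 0.15296355640897968 ((0.5078646540641785, 0.26073428988456726), 0.021596942096948624) 6980
((0.5076478719711304, 0.37344539165496826), (0.06449971348047256, 0.014912120997905731), 0.3469773232936859) 1126
```

Run:
```python
from h import *
s=snapshot('wrist'); p=wpts(s,np.ones((400,640),bool))
p=p[(abs(p[:,0]-.508)<.03)&(p[:,1]>.2)&(p[:,1]<.31)&(p[:,2]>.06)]
for z in np.arange(.07,.16,.01):
    t=p[abs(p[:,2]-z)<.005]
    if len(t): print(z.round(3),len(t),np.percentile(t[:,1],[1,50,99.5]).round(4),np.percentile(t[:,0],[1,99]).round(4))
t=p[p[:,2]>.148]; A=np.c_[t[:,:2]-[.5,.25],np.ones(len(t))]; print(np.linalg.lstsq(A,t[:,2],rcond=None)[0])
save('w8',s['color'])
s=snapshot('top'); q=pts(s); q=q[(abs(q[:,0]-.508)<.05)&(abs(q[:,1]-.25)<.05)&(q[:,2]>.06)&(q[:,2]<.16)]; print(len(q),q.mean(0) if len(q) else 0)
```

```text
0.08 316 [0.2644 0.2758 0.2782] [0.4855 0.5291]
0.09 480 [0.264  0.2758 0.2783] [0.4854 0.5289]
0.1 715 [0.2607 0.2747 0.2781] [0.4789 0.5371]
0.11 972 [0.2604 0.273  0.2781] [0.4788 0.5374]
0.12 1251 [0.26   0.2731 0.2781] [0.4786 0.5374]
0.13 2598 [0.2543 0.2702 0.2777] [0.4789 0.537 ]
0.14 1633 [0.2561 0.2722 0.2763] [0.4784 0.5376]
0.15 8004 [0.2502 0.2649 0.2759] [0.4799 0.5361]
[0.00726701 1.23960656 0.15350487]
273 [0.49319327 0.2387679  0.12724348]
```

View pics/w8.png

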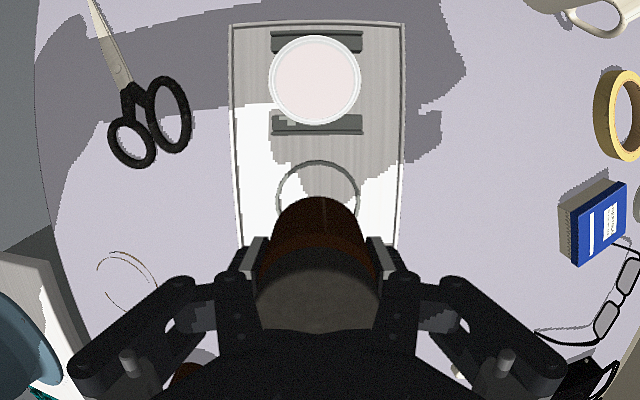

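>>> carry_out(
  linear=[
    [0, 0.004, -0.05],
    [0, 0.004, -0.1],
    [0, 0.004, -0.14],
    [0, 0.004, -0.16],
    [0, 0.004, -0.167],
    [0, 0.004, -0.167],
    [0, 0.004, -0.167],
    [0, 0.004, -0.167],
    [0, 0.004, -0.167],
    [0, 0.004, -0.167],
  ],
  dr=[
    [0, 0, 0],
    [0, 0, 0],
    [0, 0, 0],
    [0, 0, 0],
    [0, 0, 0],
    [0, 0, 0],
    [0, 0, 0],
    [0, 0, 0],
    [0, 0, 0],
    [0, 0, 0],
  ],
  fingers=[0.3, 0.3, 0.3, 0.3, 0.3, 0.3, 0.3, 0.8, 0.9, 1],
)

```text
time_s: 16.27
ee_pos: [0.5077, 0.2555, 0.0257]
ee_rot: [179.9, -0.0, 90.0]
wrist_force: [0.1, -0.6, 0.4]
opening: 0.0816
grasp_force: 0.0
```

>>> carry_out(
  linear=[
    [0, 0, 0],
    [0, 0, 0.06],
    [0, 0, 0.14],
    [0, 0, 0.24],
    [0, 0, 0.34],
    [0, -0.1, 0.36],
    [0, -0.1, 0.36],
  ],
  dr=[
    [0, 0, 0],
    [0, 0, 0],
    [0, 0, 0],
    [0, 0, 0],
    [0, 0, 0],
    [0, 0, 0],
    [0, 0, 0],
  ],
  fingers=[1, 1, 1, 1, 1, 1, 1],
)

```text
time_s: 16.85
ee_pos: [0.5113, 0.2091, 0.1741]
ee_rot: [179.6, -0.0, 89.6]
wrist_force: [-0.1, -2.2, -0.8]
opening: 0.0855
grasp_force: 0.0
```

Run:
```python
from h import *
print(avg(3))
s=snapshot('wrist'); p=wpts(s,np.ones((400,640),bool))
t=p[(abs(p[:,0]-.508)<.03)&(abs(p[:,1]-.254)<.04)&(p[:,2]>.079)&(p[:,2]<.095)]
print(cv2.minEnclosingCircle(t[:,:2].astype(np.float32)),t[:,2].mean(),len(t))
s=snapshot('top'); img=ortho(s,.507,.3,.085,.2,.2,1500)
img2=ortho(s,.5495,-.298,.011,.2,.2,1500)
for r in regions_of('oil_vial','top'):
    q=pts(s,r['pixels']); t=q[(q[:,2]>.056)&(q[:,2]<.07)]; print('vial',r['score'],r['centre'],cv2.minEnclosingCircle(t[:,:2].astype(np.float32)) if len(t) else 0)
for r in regions_of('cover_box','top'):
    q=pts(s,r['pixels']); print('box',r['score'],r['centre'],fit(q,.016,.027))
save('t9',np.hstack([img,img2]))
```

```text
(array([0.5084, 0.213 , 0.1708]), array([0.001 , 0.0015, 0.001 ]))
((0.5072664618492126, 0.25445234775543213), 0.023733235895633698) 0.08575901929402586 2968
```

View pics/t9.png

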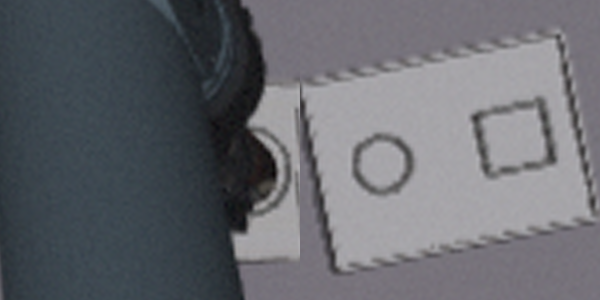

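>>> carry_out(
  linear=[
    [0.105, -0.74, 0],
    [0.105, -0.74, 0],
    [0.105, -0.74, 0],
    [0.105, -0.74, -0.098],
    [0.105, -0.74, -0.098],
    [0.105, -0.74, -0.098],
    [0.105, -0.74, -0.098],
    [0.105, -0.74, -0.098],
    [0.105, -0.74, -0.098],
    [0.105, -0.74, -0.098],
  ],
  dr=[
    [0, 0, 0],
    [0, 0, 0],
    [0, 0, 0],
    [0, 0, 0],
    [0, 0, 0],
    [0, 0, 0],
    [0, 0, 0],
    [0, 0, 0],
    [0, 0, 0],
    [0, 0, 0],
  ],
  fingers=[0.8, 0.8, 0.8, 0.8, 0.8, 0.8, 0.8, 0.8, 0.8, 0.8],
)

```text
time_s: 18.03
ee_pos: [0.5489, -0.0809, 0.1294]
ee_rot: [-179.9, 0.0, 89.9]
wrist_force: [-0.7, 0.5, -0.2]
opening: 0.0681
grasp_force: 0.0
```

Run:
```python
from h import *
print(avg(3),sense()['ee_rot'])
s=snapshot('wrist'); p=wpts(s,np.ones((400,640),bool))
t=p[(abs(p[:,0]-.549)<.03)&(abs(p[:,1]+.078)<.03)&(p[:,2]>.01)&(p[:,2]<.075)]
u=t[t[:,2]>.058]; print(cv2.minEnclosingCircle(u[:,:2].astype(np.float32)),u.mean(0),t.min(0),t.max(0),len(u))
for r in regions_of('cover_box','wrist'):
    q=wpts(s,r['pixels']); print('box',r['score'],r['centre'],fit(q,.017,.028),q[q[:,2]>.018].mean(0))
save('w10',s['color'])
```

```text
(array([ 0.5494, -0.0783,  0.1298]), array([0.0002, 0.0005, 0.0002])) [-1.79982821e+02 -7.56714160e-02  9.02192270e+01]
((0.5539434552192688, -0.08297684043645859), 0.011219230480492115) [ 0.5539164  -0.08204982  0.06301997] [ 0.54241396 -0.09314685  0.01039222] [ 0.56589212 -0.07039409  0.06544227] 682
box 0.73 [341.3, 9.0] ((0.567043125629425, 0.08121728152036667), (0.01674751564860344, 0.026095252484083176), 74.49457550048828) [0.56756745 0.0790167  0.02192147]
```

View pics/w10.png

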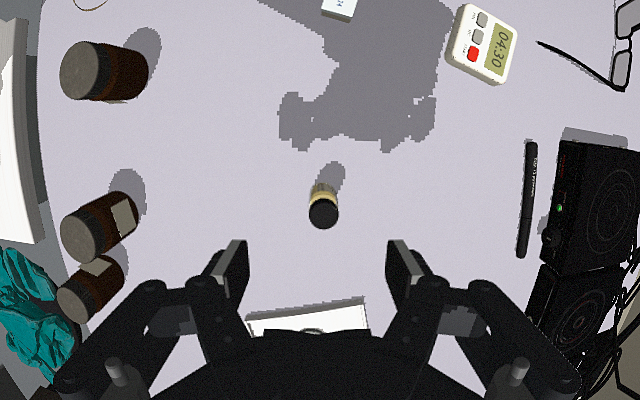

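>>> carry_out(
  linear=[
    [0.0125, -0.0065, -0.04],
    [0.0125, -0.0065, -0.12],
    [0.0125, -0.0065, -0.2],
    [0.0125, -0.0065, -0.27],
    [0.0125, -0.0065, -0.29],
    [0.0125, -0.0065, -0.29],
    [0.0125, -0.0065, -0.29],
    [0.0125, -0.0065, -0.29],
    [0.0125, -0.0065, -0.29],
    [0.0125, -0.0065, -0.29],
  ],
  dr=[
    [0, 0, 0],
    [0, 0, 0],
    [0, 0, 0],
    [0, 0, 0],
    [0, 0, 0],
    [0, 0, 0],
    [0, 0, 0],
    [0, 0, 0],
    [0, 0, 0],
    [0, 0, 0],
  ],
  fingers=[0.8, 0.8, 0.8, 0.8, 0.8, 0, 0, 0, 0, 0],
  force=30,
)

```text
time_s: 19.12
ee_pos: [0.5563, -0.0835, 0.0165]
ee_rot: [179.8, -0.0, 90.0]
wrist_force: [-0.2, 0.3, 5.1]
opening: 0.0235
grasp_force: 29.5
```

>>> carry_out(
  linear=[
    [0, 0, 0.08],
    [0, 0, 0.15],
    [-0.034, -0.427, 0.15],
    [-0.034, -0.427, 0.15],
    [-0.034, -0.427, 0.15],
    [-0.034, -0.427, 0.15],
    [-0.034, -0.427, 0.15],
    [-0.034, -0.427, 0.15],
    [-0.034, -0.427, 0.15],
  ],
  dr=[
    [0, 0, 0],
    [0, 0, 0],
    [0, 0, 0],
    [0, 0, 0],
    [0, 0, 0],
    [0, 0, 0],
    [0, 0, 0],
    [0, 0, 0],
    [0, 0, 0],
  ],
  fingers=[0, 0, 0, 0, 0, 0, 0, 0, 0],
)

```text
time_s: 19.87
ee_pos: [0.5406, -0.2549, 0.0749]
ee_rot: [179.9, -0.0, 89.8]
wrist_force: [-0.9, 0.3, 0.0]
opening: 0.0233
grasp_force: 29.6
```

Run:
```python
from h import *
print(avg(3),sense()['ee_rot'])
s=snapshot('wrist'); p=wpts(s,np.ones((400,640),bool))
t=p[(abs(p[:,0]-.540)<.03)&(abs(p[:,1]+.25)<.03)&(p[:,2]>.06)&(p[:,2]<.14)]
for z in np.arange(.065,.135,.01):
    u=t[abs(t[:,2]-z)<.005]
    if len(u): print(z.round(3),len(u),np.percentile(u[:,0],[1,99]).round(4),np.percentile(u[:,1],[1,99]).round(4))
img=np.zeros((400,640+400,3),np.uint8); img[:,:640]=s['color']; img[:,640:]=worth(s,.5495,-.25,.011,.16,.16,2500)
save('w11',img); cv2.imwrite('pics/w11.png',cv2.resize(cv2.imread('pics/w11.png'),(800,308)))
```

```text
(array([ 0.5413, -0.2521,  0.0743]), array([0.0002, 0.0006, 0.0001])) [ 1.79990234e+02 -9.79453031e-02  9.01675450e+01]
0.065 268 [0.5296 0.552 ] [-0.248  -0.2391]
0.075 381 [0.5247 0.5575] [-0.2479 -0.2389]
0.085 891 [0.5168 0.5653] [-0.2481 -0.2391]
0.095 1046 [0.5165 0.5659] [-0.2475 -0.2392]
0.105 1446 [0.517  0.5657] [-0.2527 -0.2394]
0.115 2037 [0.512  0.5661] [-0.2619 -0.2384]
0.125 3385 [0.5105 0.5695] [-0.2601 -0.2384]
0.135 508 [0.5101 0.5654] [-0.256  -0.2354]
```

View pics/w11.png

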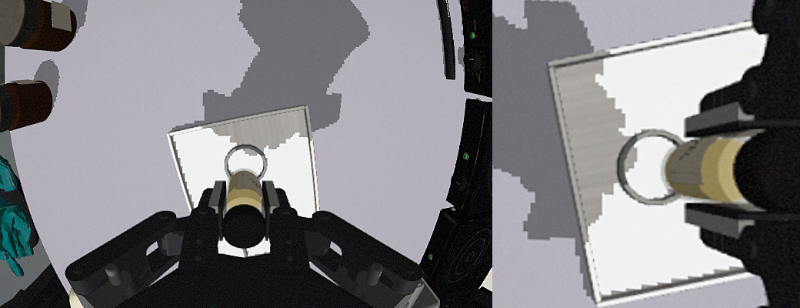

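>>> carry_out(
  linear=[
    [0.001, -0.007, -0.04],
    [0.001, -0.007, -0.08],
    [0.001, -0.007, -0.115],
    [0.001, -0.007, -0.13],
    [0.001, -0.007, -0.136],
    [0.001, -0.007, -0.136],
    [0.001, -0.007, -0.136],
    [0.001, -0.007, -0.136],
    [0.001, -0.007, -0.136],
    [0.001, -0.007, -0.136],
  ],
  dr=[
    [0, 0, 0],
    [0, 0, 0],
    [0, 0, 0],
    [0, 0, 0],
    [0, 0, 0],
    [0, 0, 0],
    [0, 0, 0],
    [0, 0, 0],
    [0, 0, 0],
    [0, 0, 0],
  ],
  fingers=[0, 0, 0, 0, 0, 0, 0, 0.4, 0.5, 0.5],
)

```text
time_s: 20.9
ee_pos: [0.5413, -0.2565, 0.0198]
ee_rot: [180.0, 0.0, 90.0]
wrist_force: [-0.4, -0.3, 0.1]
opening: 0.0428
grasp_force: 0.0
```

>>> carry_out(
  linear=[
    [0, 0, 0],
    [0, 0, 0.08],
    [0, 0, 0.16],
    [0, 0, 0.25],
    [0, 0, 0.3],
    [0, 0, 0.3],
  ],
  dr=[
    [0, 0, 0],
    [0, 0, 0],
    [0, 0, 0],
    [0, 0, 0],
    [0, 0, 0],
    [0, 0, 0],
  ],
  fingers=[0.5, 0.5, 0.5, 0.7, 0.7, 0.7],
)

```text
time_s: 21.4
ee_pos: [0.5448, -0.2593, 0.1455]
ee_rot: [179.4, 0.2, 89.9]
wrist_force: [1.2, -1.1, 0.6]
opening: 0.0597
grasp_force: 0.0
```

Run:
```python
from h import *
print(avg(3),sense()['ee_rot'])
s=snapshot('wrist'); p=wpts(s,np.ones((400,640),bool))
t=p[(abs(p[:,0]-.540)<.03)&(abs(p[:,1]+.25)<.03)&(p[:,2]>.02)&(p[:,2]<.08)]
u=t[t[:,2]>.062]; print(cv2.minEnclosingCircle(u[:,:2].astype(np.float32)),u.mean(0),t.max(0),len(u))
for z in (.025,.035,.045,.055,.065):
    u=t[abs(t[:,2]-z)<.005]
    if len(u): print(z,len(u),np.percentile(u[:,0],[1,99]).round(4),np.percentile(u[:,1],[1,99]).round(4))
```

```text
(array([ 0.5418, -0.2572,  0.1409]), array([0.0011, 0.0007, 0.0015])) [-1.79950192e+02 -3.81770019e-02  8.99791973e+01]
((0.5398615002632141, -0.2543576657772064), 0.011549313552677631) [ 0.54036424 -0.25364281  0.06798393] [ 0.55207964 -0.24202878  0.07050317] 682
0.025 63 [0.5297 0.5514] [-0.2499 -0.2421]
0.035 68 [0.5295 0.552 ] [-0.2507 -0.2423]
0.045 85 [0.5293 0.5515] [-0.2508 -0.2422]
0.055 157 [0.5295 0.552 ] [-0.2541 -0.2428]
0.065 698 [0.5302 0.5506] [-0.2641 -0.2441]
```

>>> carry_out(
  linear=[
    [0.065, 0.86, -0.02],
    [0.065, 0.86, -0.02],
    [0.065, 0.86, -0.02],
    [0.065, 0.86, -0.02],
    [0.065, 0.86, -0.02],
    [0.065, 0.86, -0.02],
    [0.065, 0.86, -0.02],
    [0.065, 0.86, -0.02],
    [0.065, 0.86, -0.02],
    [0.065, 0.86, -0.02],
  ],
  dr=[
    [0, 0, -0.04],
    [0, 0, -0.04],
    [0, 0, -0.04],
    [0, 0, -0.04],
    [0, 0, -0.04],
    [0, 0, -0.04],
    [0, 0, -0.04],
    [0, 0, -0.04],
    [0, 0, -0.04],
    [0, 0, -0.04],
  ],
  fingers=[0.7, 0.7, 0.7, 0.7, 0.7, 0.7, 0.7, 0.7, 0.7, 0.7],
)

```text
time_s: 22.43
ee_pos: [0.5653, 0.0952, 0.1293]
ee_rot: [-179.7, -0.0, 76.2]
wrist_force: [0.8, -0.1, -0.0]
opening: 0.0599
grasp_force: 0.0
```

Run:
```python
from h import *
print(avg(3),sense()['ee_rot'])
s=snapshot('wrist')
for r in regions_of('cover_box','wrist'):
    q=wpts(s,r['pixels']); print('box',r['score'],r['centre'],fit(q,.018,.028),len(q))
```

```text
(array([0.5656, 0.0879, 0.13  ]), array([0.0002, 0.0022, 0.0003])) [-1.79879829e+02  1.65436548e-01  7.55192035e+01]
box 0.57 [319.0, 184.4] ((0.5686874389648438, 0.08899927884340286), (0.031176745891571045, 0.026359431445598602), 75.01994323730469) 1210
```

>>> carry_out(
  linear=[
    [0.0035, 0.002, -0.08],
    [0.0035, 0.002, -0.16],
    [0.0035, 0.002, -0.24],
    [0.0035, 0.002, -0.29],
    [0.0035, 0.002, -0.311],
    [0.0035, 0.002, -0.311],
    [0.0035, 0.002, -0.311],
    [0.0035, 0.002, -0.311],
    [0.0035, 0.002, -0.311],
    [0.0035, 0.002, -0.311],
  ],
  dr=[
    [0, 0, -0.002],
    [0, 0, -0.002],
    [0, 0, -0.002],
    [0, 0, -0.002],
    [0, 0, -0.002],
    [0, 0, -0.002],
    [0, 0, -0.002],
    [0, 0, -0.002],
    [0, 0, -0.002],
    [0, 0, -0.002],
  ],
  fingers=[0.7, 0.7, 0.7, 0.7, 0.7, 0, 0, 0, 0, 0],
  force=25,
)

```text
time_s: 23.52
ee_pos: [0.57, 0.088, 0.0092]
ee_rot: [179.8, -0.1, 74.8]
wrist_force: [0.4, -1.1, 2.5]
opening: 0.0256
grasp_force: 26.7
```

>>> carry_out(
  linear=[
    [0, 0, 0.08],
    [0, 0, 0.18],
    [0, 0, 0.28],
    [-0.01, -0.98, 0.3],
    [-0.01, -0.98, 0.3],
    [-0.01, -0.98, 0.3],
    [-0.01, -0.98, 0.3],
    [-0.01, -0.98, 0.3],
    [-0.01, -0.98, 0.3],
    [-0.01, -0.98, 0.3],
  ],
  dr=[
    [0, 0, 0],
    [0, 0, 0],
    [0, 0, 0],
    [0, 0, 0.0725],
    [0, 0, 0.0725],
    [0, 0, 0.0725],
    [0, 0, 0.0725],
    [0, 0, 0.0725],
    [0, 0, 0.0725],
    [0, 0, 0.0725],
  ],
  fingers=[0, 0, 0, 0, 0, 0, 0, 0, 0, 0],
)

```text
time_s: 24.35
ee_pos: [0.5656, -0.2023, 0.1265]
ee_rot: [179.9, 0.0, 101.0]
wrist_force: [-0.0, 0.6, -0.5]
opening: 0.0253
grasp_force: 26.4
```

>>> carry_out(
  linear=[
    [-0.017, -0.3475, 0],
    [-0.017, -0.3475, 0],
    [-0.017, -0.3475, 0],
    [-0.017, -0.3475, -0.05],
    [-0.017, -0.3475, -0.12],
    [-0.017, -0.3475, -0.16],
    [-0.017, -0.3475, -0.16],
    [-0.017, -0.3475, -0.16],
  ],
  dr=[
    [0, 0, 0],
    [0, 0, 0],
    [0, 0, 0],
    [0, 0, 0],
    [0, 0, 0],
    [0, 0, 0],
    [0, 0, 0],
    [0, 0, 0],
  ],
  fingers=[0, 0, 0, 0, 0, 0, 0, 0],
)

```text
time_s: 25.02
ee_pos: [0.5583, -0.3387, 0.0609]
ee_rot: [-179.9, -0.1, 101.0]
wrist_force: [0.2, 0.2, 0.6]
opening: 0.0252
grasp_force: 26.4
```

Run:
```python
from h import *
print(avg(4),sense()['ee_rot'])
s=snapshot('wrist')
p=wpts(s,np.ones((400,640),bool))
for r in regions_of('cover_box','wrist'):
    q=wpts(s,r['pixels']); q=q[q[:,2]>.05]
    if len(q)>50: print(r['score'],cv2.minAreaRect(q[q[:,2]>np.percentile(q[:,2],90)-.004][:,:2].astype(np.float32)),q.min(0),q.max(0))
img=np.zeros((400,1040,3),np.uint8); img[:,:640]=s['color']; img[:,640:]=worth(s,.555,-.33,.011,.16,.16,2500)
save('w12',img); cv2.imwrite('pics/w12.png',cv2.resize(cv2.imread('pics/w12.png'),(800,308)))
```

```text
(array([ 0.5601, -0.3397,  0.0631]), array([0.0004, 0.0002, 0.0005])) [1.79825488e+02 1.23763621e-01 1.00998293e+02]
0.59 ((0.5595056414604187, -0.3382100760936737), (0.02600504271686077, 0.03187190368771553), 11.505823135375977) [ 0.54382582 -0.35599072  0.05504834] [ 0.57503395 -0.32055609  0.07804772]
```

View pics/w12.png

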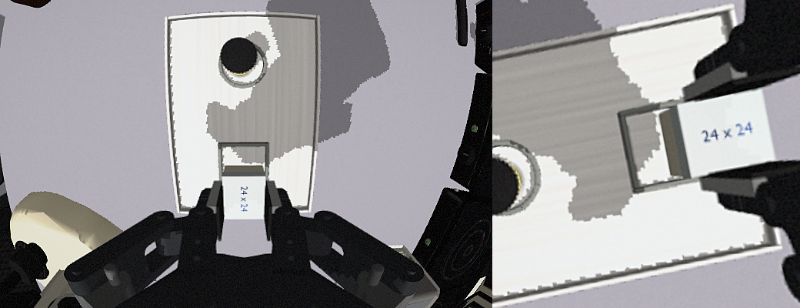

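>>> carry_out(
  linear=[
    [0.001, -0.01, -0.03],
    [0.001, -0.01, -0.07],
    [0.001, -0.01, -0.1],
    [0.001, -0.01, -0.115],
    [0.001, -0.01, -0.121],
    [0.001, -0.01, -0.121],
    [0.001, -0.01, -0.121],
    [0.001, -0.01, -0.121],
    [0.001, -0.01, -0.121],
    [0.001, -0.01, -0.121],
  ],
  dr=[
    [0, 0, 0],
    [0, 0, 0],
    [0, 0, 0],
    [0, 0, 0],
    [0, 0, 0],
    [0, 0, 0],
    [0, 0, 0],
    [0, 0, 0],
    [0, 0, 0],
    [0, 0, 0],
  ],
  fingers=[0, 0, 0, 0, 0, 0, 0, 0.4, 0.5, 0.6],
)

```text
time_s: 26.15
ee_pos: [0.5586, -0.343, 0.0118]
ee_rot: [-179.9, -0.1, 101.0]
wrist_force: [0.2, -0.0, -0.8]
opening: 0.0508
grasp_force: 0.0
```

>>> carry_out(
  linear=[
    [0, 0, 0],
    [0, 0, 0.08],
    [0, 0, 0.17],
    [0, 0, 0.27],
    [0, 0, 0.36],
    [0, -0.1, 0.4],
    [0, -0.15, 0.4],
  ],
  dr=[
    [0, 0, 0],
    [0, 0, 0],
    [0, 0, 0],
    [0, 0, 0],
    [0, 0, 0],
    [0, 0, 0],
    [0, 0, 0],
  ],
  fingers=[0.6, 0.6, 0.6, 0.6, 0.6, 0.6, 0.6],
)

```text
time_s: 26.73
ee_pos: [0.5626, -0.4068, 0.1792]
ee_rot: [179.6, 0.5, 101.1]
wrist_force: [-1.2, -2.4, 0.4]
opening: 0.0513
grasp_force: 0.0
```

Run:
```python
from h import *
s=snapshot('wrist'); p=wpts(s,np.ones((400,640),bool))
for r in regions_of('cover_box','wrist'):
    q=wpts(s,r['pixels']); t=q[q[:,2]>.022]; print('box',r['score'],fit(q,.022,.035),np.median(t[:,2]),len(t))
t=p[(abs(p[:,0]-.540)<.03)&(abs(p[:,1]+.25)<.03)&(p[:,2]>.062)&(p[:,2]<.08)]; print('vial',t.mean(0),len(t))
w=worth(s,.5495,-.298,.011,.2,.2,2000)
s=snapshot('top'); m=ortho(s,.507,.303,.02,.2,.2,2000)
q=pts(s); 
t=q[(abs(q[:,0]-.507)<.04)&(abs(q[:,1]-.3435)<.04)&(q[:,2]>.029)&(q[:,2]<.045)]; print('dish',cv2.minEnclosingCircle(t[:,:2].astype(np.float32)),t.mean(0))
t=q[(abs(q[:,0]-.507)<.04)&(abs(q[:,1]-.2545)<.04)&(q[:,2]>.075)&(q[:,2]<.095)]; print('jar',cv2.minEnclosingCircle(t[:,:2].astype(np.float32)),t.mean(0))
r=regions_of('timer','top')[0]; print('timer',r['centre'],fit(pts(s,r['pixels']),.014,.028))
save('fin',np.hstack([m,w])); print(sense()['ee_pos'])
```

```text
box 0.86 ((0.5570940971374512, -0.3411235511302948), (0.02565806359052658, 0.029722141101956367), 11.07834243774414) 0.02696029247744902 877
vial [ 0.5405947  -0.25600782  0.06818013] 515
dish ((0.5041582584381104, 0.3446214199066162), 0.030699696391820908) [0.50373316 0.34420739 0.03316438]
jar ((0.5052552223205566, 0.2541995346546173), 0.023982053622603416) [0.50462702 0.25424577 0.08385524]
timer [289.0, 125.2] ((0.6985428333282471, 0.06429740786552429), (0.06128614395856857, 0.06037449091672897), 71.78972625732422)
[ 0.5582464  -0.40399157  0.17225733]
```

View pics/fin.png

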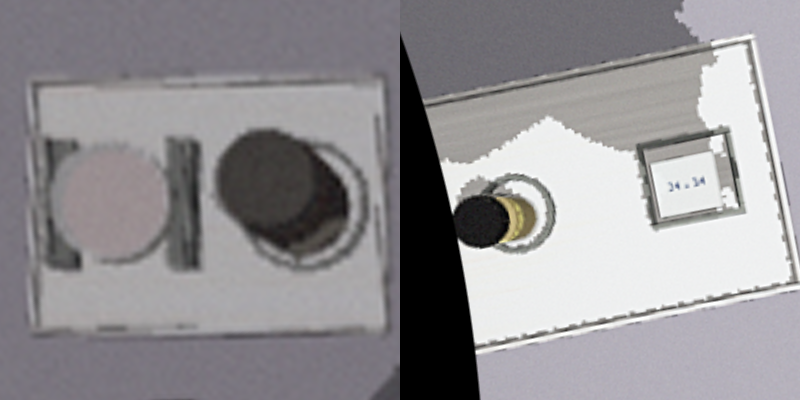

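Both kits check out: the box top is at 27 mm and the vial top at 68 mm. The dish is level and centred, the jar is in its ring, and the arm is clear.

```bash
python3 -c "
from station import *
print(finish_job())"
```

```text
the job is handed in; nothing more can be done
None
```

Both kits are made up and the job is handed in at about 27 s: every item measured seated and upright or flat, the stirring bar lies about 2 mm off the channel's middle, and the timer was left alone.

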